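# Pack out a terminal rail with spacers and hold the clamp shut

## Robot

A 7-joint arm with a two-finger parallel gripper is mounted at the origin on the work surface. World frame = base frame: x ahead of the robot, y to its left, z up, the work surface at z = 0. Lengths are in mm, angles in rad, forces in N, time in s.
With the tool pointing down it reaches from about 400 to 875 mm from the base axis. Payload 6.5 kg.
Tool frame: the origin (TCP) lies on the mounting face of the last link; the fingertips stand 173 mm ahead of it and the grasp point (between the pads) lies 155 mm ahead of it; z points along the fingers, y is the direction in which the jaws open and shut (so a half turn about z gives the same grasp; the last joint's range is limited). The gripper opens to 85 mm and grips with 20 to 120 N. Pads are 22 mm wide; open, the fingers measure 114 mm over their backs; the gripper's body (76 mm by 85 mm) begins 54 mm behind the grasp point. The pads swing forward as they close: fully open they stand 13 mm farther back than shut.
Start: joints at [-1.411, 0.536, -0.004, 1.538, 0.003, 1.067, -0.071], TCP at [145.517, 633.494, 404.69] pointing down, gripper open.
Joint ranges: [-2.7, 2.7], [-0.37, 2.16], [-1.27, 1.26], [0.24, 2.4], [-1.31, 4.45], [0.19, 1.91], [-2.76, 2.76]. Speed limits (rad/s): [2.39, 2.39, 3.14, 3.14, 3.14, 3.14, 3.14].

## Interface

Orientations are given as a unit quaternion [w, x, y, z].
In Python, from plant import * gives the robot as it stands.
- The arm moves only by the tool drive_tool, never from a script. Its argument "series" is a list of rows, each an object of numbers: "dx", "dy", "dz": the shift along the tool's x, y, z in cm; "rx", "ry", "rz": the turn, a rotation vector about the tool's x, y, z in rad; "fingers": the opening in per cent of the stroke, from 0 (shut) to 100 (fully open). A call has 1 to 12 rows; each row is the pose to reach, as a shift and turn from the pose commanded when the call began, along the tool's axes at that moment; what a row does not reach only later rows make up. A row lasts 1/12 s, in which the tool goes at most 41.7 mm and 7.16 degrees, less where a joint would pass 70% of its speed; a pose out of reach is approached as far as the arm can. A call with a gripper value outside its range is refused whole. The fingers move at their own pace and stop on an object; "squeeze" is the grip in N (left out, the last holds). Time passes only in rows, so rows that repeat a pose let the fingers close. It gives the time, the measured TCP pose, the force and the opening at its end, in the units of the state.
- observe(): the state, without advancing time (a new reading comes with each control period).
- capture(name): name is "side" or "top"; returns (picture, depth): 480x640x3 uint8, red, green, blue; 480x640 float32, mm along the optical axis (not along the pixel's ray), 0 where there is no reading.
- camera_info(name): a dict with "vertical_fov" (degrees; the focal length in pixels is half the picture's height over the tangent of half this angle, whatever the lens; pixels are square), "cx", "cy" (the principal point, pixels), "R" (3x3) and "t" (3): a world point X has camera coordinates R X + t. Camera axes: x right, y down, z forward; pixel columns grow to the right and rows downward; lengths in mm; the calibration is good to about 2 mm. A picture is of the moment at which its call begins. camera_info takes no time and is no camera call.
- close_job(): hands the job in, once; it reports no verdict.
The state is a dict: "time_s": time; "q": joint angles; "dq": joint speeds; "effort": joint torques, N m; "tool_pos": TCP position; "ee_rot": TCP orientation; "contact_force": force on the tool from outside, world axes, zero at the start; "wrist_torque": the same for the moment, N m; "opening": opening from 0.0 (shut) to 1.0 (fully open).
Only numpy, scipy, OpenCV 4.12 (cv2) and the standard library are available. Lean on these libraries where they do the work, as an engineer would, in place of code of your own. Each camera call takes 0.05 s, during which the arm holds its last target. There are 200 camera calls.

## Task

With nothing in the gap yet, push the sprung end clamp along the rail as far as it goes, to feel where it stops, then let it spring back. Then stand spacers side by side in the rail's channel, between the row of terminals and the clamp, as many as it takes for the clamp to press on them before it reaches its stop, and finish by pushing the clamp firmly against the stack and holding it there with the gripper touching only the clamp: the program ends while still pushing. Leave the spare spacers and the other things on the bench alone.

Things in the scene. Friction and masses are not known exactly. Their poses are not given: they have to be found in the camera images.
- rail: Fixed steel plate 140 (x) x 310 (y) x 4 mm with an aluminium channel rail along its y. Origin: centre of its underside, on the bench. Channel floor 12 mm above the bench, 46 wide inside; side lips 3 thick, reaching 20 mm above the bench. On its centre line (x = 0): terminals towards -y, clamp towards +y, the gap between.
- terminals: Row of grey terminal blocks fixed in the rail, 30 wide (x) x 70 long (y) x 45 high, axes parallel to the rail's. Origin: centre of its underside, on the channel floor. Its flat face towards the gap is 35 mm from the origin along +y. Its place along the rail varies.
- clamp: Black sliding end clamp, 30 wide (x) x 26 thick (y) x 50 high, axes as the rail's. Origin: on the channel floor, in the plane of its inner face (towards the gap); its flat outer face is 26 mm from there along +y, the rail beyond it free. Push it by the outer face towards the rail's -y. A spring (3 N at rest, +0.15 N per mm) sends it back when let go.
- clamp_push (a point): Middle of the clamp's outer face, where to push, 40 mm above the bench; moves with the clamp. A hidden rigid stop in the rail ends the travel (20 to 35 mm from rest) before the clamp meets the terminals: find it by pushing. Two or three spacers (it varies) then fill the gap beyond the stop and still go in freely with the clamp at rest.
- spacer1: Loose grey plastic spacer, an upright slab with a dark inset on each broad face, 40 wide (its x) by 16 thick (its y) by 60 tall (z), about 35 to 70 g, all four alike, standing on its 40 x 16 end on the bench. Origin at the centre of its underside. Grip it across the 40 mm width near the top.
- spacer2: Loose grey plastic spacer, an upright slab with a dark inset on each broad face, 40 wide (its x) by 16 thick (its y) by 60 tall (z), about 35 to 70 g, all four alike, standing on its 40 x 16 end on the bench. Origin at the centre of its underside. Grip it across the 40 mm width near the top.
- spacer3: Loose grey plastic spacer, an upright slab with a dark inset on each broad face, 40 wide (its x) by 16 thick (its y) by 60 tall (z), about 35 to 70 g, all four alike, standing on its 40 x 16 end on the bench. Origin at the centre of its underside. Grip it across the 40 mm width near the top.
- spacer4: Loose grey plastic spacer, an upright slab with a dark inset on each broad face, 40 wide (its x) by 16 thick (its y) by 60 tall (z), about 35 to 70 g, all four alike, standing on its 40 x 16 end on the bench. Origin at the centre of its underside. Grip it across the 40 mm width near the top.
- tape: Bystander: black ring of tape, 50 across, 16 high, lying among the spacers. Origin: centre of its underside. Leave alone.
- contactor: Bystander: white and grey contactor 45 x 55 x 75 high. Origin: centre of its underside. Leave alone.
- jar: Bystander: pale jar with white cap, 60 across, 85 high. Origin: centre of its underside. Leave alone.
- screwdriver: Bystander: red-handled screwdriver lying beside the spacers. Origin: on the bench, near the middle of its length. Leave alone.
There are look-alikes about, which are no part of the job. Leave any orange look-alike of the spacer3 alone. What is shaped like the spacer4 but orange is not meant.

How it is judged (in metres and radians):
On the way, in this order (a step that is already met when the one before it is completed fails the run):
1. the clamp has been pushed in to its stop with the gap empty (y of clamp in the frame of rail below -0.0025 m and contact force between the fingers and clamp above 1 N and horizontal distance between each of spacer1, spacer2, spacer3, spacer4 and rail above 0.12 m), for 0.1 s.
2. a spacer stands seated in the channel in the gap, with the clamp back out (y of clamp in the frame of rail above 0.018 m and ((x of spacer1 in the frame of rail between -0.006 and 0.006 m and y of spacer1 in the frame of rail between -0.05 and 0.035 m and z of spacer1 in the frame of rail between 0.008 and 0.017 m and angle between the y axis of spacer1 and the y axis of rail, either way round below 0.17 rad and angle between spacer1's own z axis and vertical below 0.12 rad) or (x of spacer2 in the frame of rail between -0.006 and 0.006 m and y of spacer2 in the frame of rail between -0.05 and 0.035 m and z of spacer2 in the frame of rail between 0.008 and 0.017 m and angle between the y axis of spacer2 and the y axis of rail, either way round below 0.17 rad and angle between spacer2's own z axis and vertical below 0.12 rad) or (x of spacer3 in the frame of rail between -0.006 and 0.006 m and y of spacer3 in the frame of rail between -0.05 and 0.035 m and z of spacer3 in the frame of rail between 0.008 and 0.017 m and angle between the y axis of spacer3 and the y axis of rail, either way round below 0.17 rad and angle between spacer3's own z axis and vertical below 0.12 rad) or (x of spacer4 in the frame of rail between -0.006 and 0.006 m and y of spacer4 in the frame of rail between -0.05 and 0.035 m and z of spacer4 in the frame of rail between 0.008 and 0.017 m and angle between the y axis of spacer4 and the y axis of rail, either way round below 0.17 rad and angle between spacer4's own z axis and vertical below 0.12 rad))), for 0.2 s.
At the end, for the whole second after the job is handed in: The robot pushes the clamp (over 3 N) and touches no spacer or terminal; clamp on stack and stack on terminals press over 3 N; each used spacer stands upright and square (0.12, 0.17 rad) on the channel floor within 6 mm of its centre line; spares and bystanders within 30 mm of their places ((contact force between clamp and spacer1 above 3 N or contact force between clamp and spacer2 above 3 N or contact force between clamp and spacer3 above 3 N or contact force between clamp and spacer4 above 3 N) and (contact force between terminals and spacer1 above 3 N or contact force between terminals and spacer2 above 3 N or contact force between terminals and spacer3 above 3 N or contact force between terminals and spacer4 above 3 N) and ((x of spacer1 in the frame of rail between -0.006 and 0.006 m and y of spacer1 in the frame of rail between -0.05 and 0.035 m and z of spacer1 in the frame of rail between 0.008 and 0.017 m and angle between the y axis of spacer1 and the y axis of rail, either way round below 0.17 rad and angle between spacer1's own z axis and vertical below 0.12 rad) or (horizontal distance between spacer1 and rail above 0.12 m and height (world z) of spacer1 below 0.006 m and distance of spacer1 from where it was at the start of the episode below 0.03 m)) and ((x of spacer2 in the frame of rail between -0.006 and 0.006 m and y of spacer2 in the frame of rail between -0.05 and 0.035 m and z of spacer2 in the frame of rail between 0.008 and 0.017 m and angle between the y axis of spacer2 and the y axis of rail, either way round below 0.17 rad and angle between spacer2's own z axis and vertical below 0.12 rad) or (horizontal distance between spacer2 and rail above 0.12 m and height (world z) of spacer2 below 0.006 m and distance of spacer2 from where it was at the start of the episode below 0.03 m)) and ((x of spacer3 in the frame of rail between -0.006 and 0.006 m and y of spacer3 in the frame of rail between -0.05 and 0.035 m and z of spacer3 in the frame of rail between 0.008 and 0.017 m and angle between the y axis of spacer3 and the y axis of rail, either way round below 0.17 rad and angle between spacer3's own z axis and vertical below 0.12 rad) or (horizontal distance between spacer3 and rail above 0.12 m and height (world z) of spacer3 below 0.006 m and distance of spacer3 from where it was at the start of the episode below 0.03 m)) and ((x of spacer4 in the frame of rail between -0.006 and 0.006 m and y of spacer4 in the frame of rail between -0.05 and 0.035 m and z of spacer4 in the frame of rail between 0.008 and 0.017 m and angle between the y axis of spacer4 and the y axis of rail, either way round below 0.17 rad and angle between spacer4's own z axis and vertical below 0.12 rad) or (horizontal distance between spacer4 and rail above 0.12 m and height (world z) of spacer4 below 0.006 m and distance of spacer4 from where it was at the start of the episode below 0.03 m)) and contact force between the fingers and clamp above 3 N and contact force between each of the arm, the fingers and spacer1 below 0.5 N and contact force between each of the arm, the fingers and spacer2 below 0.5 N and contact force between each of the arm, the fingers and spacer3 below 0.5 N and contact force between each of the arm, the fingers and spacer4 below 0.5 N and contact force between the arm and terminals below 0.5 N and linear speed of each of spacer1, spacer2, spacer3, spacer4 below 0.02 m/s and distance of each of tape, contactor, jar, screwdriver from where it was at the start of the episode below 0.03 m); the arm keeps its last pose, push and grip.
It fails at once if a bystander has been knocked over or shoved more than 30 mm (distance of any of tape, contactor, jar, screwdriver from where it was at the start of the episode above 0.03 m).
It also fails if it takes over 72 s, if anything falls off the work surface, if the arm or the gripper's body presses on something with over 40 N, if the wrist force passes 120 N, or if a joint passes its speed limit or range.

## Working session

There is one attempt and no reset: what is moved stays moved. The work goes in short steps, Python scripts to look and compute and a tool call to move; the robot and the scene stay as the last step left them, time stands still between calls to the robot, and variables do not carry over. Pictures are saved under pics/ and viewed, about 8 in all and at most 12, crops included, and the job is handed in when it is done.

Besides the shell and the picture viewer there is one more tool, called after "Request:" as name([rows], argument=value, ...), one row to a line, values as JSON. drive_tool: Moves the arm, as the interface text tells. Its arguments: {"type":"object","properties":{"series":{"type":"array"},"squeeze":{"type":"number"}},"required":["series"]}

```bash
mkdir -p pics; cat > h.py <<'E'
from plant import *
import numpy as np, cv2
from scipy.spatial.transform import Rotation as Ro
def cam(n):
    c=camera_info(n); f=240/np.tan(np.radians(c["vertical_fov"])/2)
    return f,c["cx"],c["cy"],np.array(c["R"]),np.array(c["t"])
def cloud(n,d):
    f,cx,cy,R,t=cam(n); v,u=np.mgrid[0:480,0:640]
    P=np.stack([(u-cx)/f*d,(v-cy)/f*d,d],-1)
    return (P-t)@R
def ray(n,u,v,z):
    f,cx,cy,R,t=cam(n); o=-R.T@t; w=R.T@np.array([(u-cx)/f,(v-cy)/f,1]); return o+w*(z-o[2])/w[2]
def proj(n,X):
    f,cx,cy,R,t=cam(n); p=R@np.array(X)+t; return f*p[0]/p[2]+cx,f*p[1]/p[2]+cy
def tool():
    s=observe(); q=s["ee_rot"]; return s,np.array(s["tool_pos"]),Ro.from_quat([q[1],q[2],q[3],q[0]])
E
python3 - <<'E'
from h import *
for n in("top","side"):
    im,d=capture(n); cv2.imwrite(f"pics/{n}0.png",im[:,:,::-1]); np.savez(f"{n}0.npz",im=im,d=d)
    c=camera_info(n);print(n,c["vertical_fov"],c["cx"],c["cy"],(-np.array(c["R"]).T@np.array(c["t"])).round(),(d==0).mean())
s,p,r=tool();print(s,r.as_matrix().round(3))
E
```

```text
top 44.87301097439469 331.3389158408489 241.58198689787784 [ 452. -111. 1266.] 0.004173177083333333
side 46.3641897580538 324.2954034919471 247.00427754249256 [ 445. -953.  795.] 0.004039713541666667
{'time_s': 0.1, 'q': array([-1.41122452,  0.53710837, -0.00443447,  1.53878493,  0.00259516,
        1.06733109, -0.07119951]), 'dq': array([-0.0004126 , -0.00254565,  0.00097078, -0.00309954,  0.00053683,
       -0.00021702,  0.00051442]), 'effort': array([ 2.72443416e-03, -5.84570503e+01,  1.05184324e+00, -2.59775144e+01,
        1.26088707e-02,  4.63115648e-03,  1.14321489e-05]), 'tool_pos': array([145.43561789, 633.20535219, 403.88474552]), 'ee_rot': array([-3.27596922e-05,  1.12613314e-01,  9.93638556e-01, -8.12334657e-04]), 'contact_force': array([ 0.36719574, -0.20075573, -0.62265655]), 'wrist_torque': array([0.00355713, 0.01744185, 0.00618648]), 'opening': 1.0051415488640034} [[-0.975  0.224 -0.   ]
 [ 0.224  0.975 -0.002]
 [-0.    -0.002 -1.   ]]
```

View pics/top0.png

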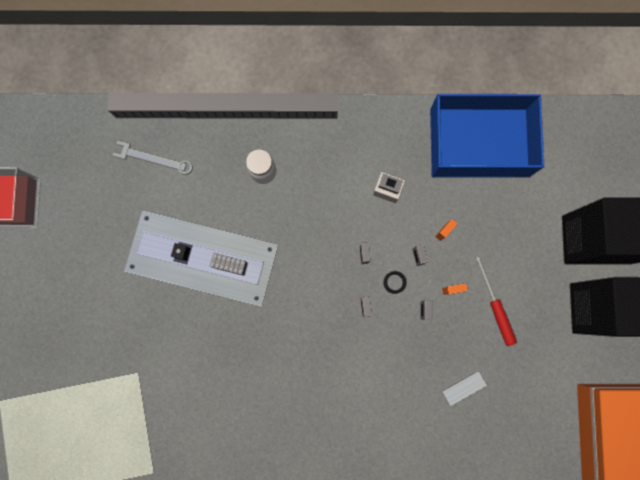

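View pics/side0.png

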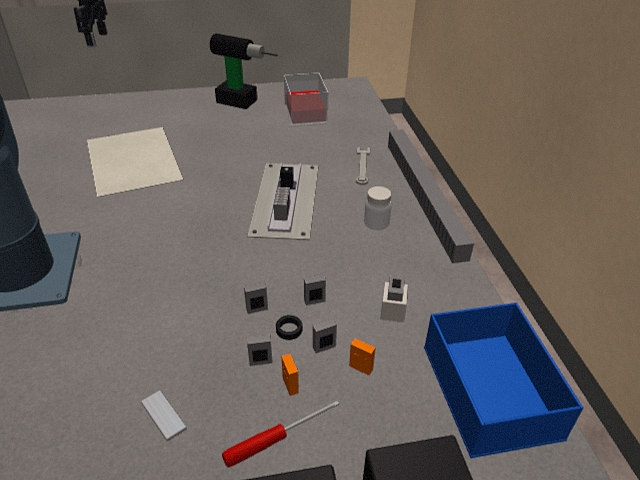

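Top view: the grey spacers are at px (366,253), (421,255), (367,306) and (428,310). The orange look-alikes are at (447,229) and (456,289), and the tape is at (395,282). On the rail, the clamp is at (181,252) and the terminals at (229,264). I'm choosing the grey ones with dark insets. The side view agrees: grey at (256,299), (315,291), (260,351) and (324,337), orange at (290,374) and (362,357).

```bash
python3 - <<'E'
from h import *
T=np.load("top0.npz"); S=np.load("side0.npz")
Pt=cloud("top",T["d"]); Ps=cloud("side",S["d"])
print("bench z",np.median(Pt[300:360,200:340,2]),np.median(Ps[250:270,200:240,2]))
def rect(pts):
    (c,wh,a)=cv2.minAreaRect(pts.astype(np.float32)); return np.round(c,1),np.round(wh,1),round(a,1)
# top clusters per camera, upper slab
for nm,P,im in(("top",Pt,T["im"]),("side",Ps,S["im"])):
    m=((P[...,2]>(52 if nm=="top" else 25))&(P[...,2]<66)&(P[...,0]>250)&(P[...,0]<650)&(P[...,1]<-120)&(P[...,1]>-420)).astype(np.uint8)
    n,l,st,ce=cv2.connectedComponentsWithStats(m)
    for i in range(1,n):
        if st[i,4]>25:
            k=l==i; print(nm,ce[i].round(),st[i,4],rect(P[k][:,:2]),P[k][:,2].max().round(1),im[k].mean(0).round())
# rail plate and things on it
im=T["im"]; g=(Pt[...,2]>1.5)&(Pt[...,0]>300)&(Pt[...,0]<600)&(Pt[...,1]>0)&(Pt[...,1]<330)
for lo,hi in((2,9),(9,25),(50,59),(59,70)):
    m=(g&(Pt[...,2]>lo)&(Pt[...,2]<hi)).astype(np.uint8)
    n,l,st,ce=cv2.connectedComponentsWithStats(m)
    for i in range(1,n):
        if st[i,4]>40:
            k=l==i; print(lo,hi,ce[i].round(),st[i,4],rect(Pt[k][:,:2]),np.median(Pt[k][:,2]).round(1))
a=cv2.resize(im[205:310,115:285][:,:,::-1],None,fx=4.7,fy=4.7,interpolation=cv2.INTER_CUBIC)
cv2.imwrite("pics/rail.png",a[:,:800])
b=cv2.resize(im[220:330,350:470][:,:,::-1],None,fx=5,fy=5,interpolation=cv2.INTER_CUBIC)
cv2.imwrite("pics/sp.png",b)
E
```

```text
bench z -1.675742899577817 -0.6782483460490383
top [448. 228.] 136 (array([ 636.4, -362.7]), array([16.1, 40.9]), 47.8) 63.7 [217. 113.  55.]
top [365. 252.] 151 (array([ 585.7, -187.3]), array([40. , 16.3]), 5.1) 63.8 [128. 122. 120.]
top [422. 254.] 154 (array([ 582. , -305.6]), array([39.8, 17. ]), 12.5) 64.8 [125. 120. 118.]
top [457. 288.] 151 (array([ 509.7, -378. ]), array([15.9, 40.8]), 10.3) 63.7 [219. 115.  58.]
top [366. 306.] 156 (array([ 471.9, -189.2]), array([39.8, 16. ]), 6.9) 63.9 [129. 124. 122.]
top [428. 310.] 167 (array([ 465.5, -316.9]), array([16.8, 39.5]), 87.9) 65.8 [125. 120. 118.]
side [314. 286.] 397 (array([ 586. , -189.9]), array([40.6, 19.9]), 2.8) 61.8 [64. 61. 60.]
side [255. 294.] 412 (array([ 472.2, -191. ]), array([40.4, 24.1]), 10.8) 63.2 [64. 61. 61.]
side [324. 332.] 459 (array([ 582.6, -307.5]), array([41.8, 20. ]), 12.0) 63.9 [70. 66. 66.]
side [259. 346.] 479 (array([ 465.7, -319.4]), array([19.9, 39.9]), 89.1) 63.4 [70. 66. 65.]
side [361. 352.] 447 (array([ 636.5, -365.6]), array([18.5, 40.8]), 49.3) 63.3 [145.  66.   1.]
side [290. 371.] 397 (array([ 509.7, -380. ]), array([16.9, 42.9]), 10.3) 62.7 [161.  75.   3.]
2 9 [196. 279.] 1536 (array([532.6, 178. ]), array([311.4,  54. ]), 74.3) 3.8
2 9 [257. 261.] 427 (array([556.4,  66.4]), array([ 85.3, 124.4]), 0.1) 4.0
9 25 [206. 261.] 1306 (array([577. , 167.5]), array([271.2,  52.9]), 76.4) 12.2
50 59 [183. 252.] 44 (array([584.5, 196.4]), array([13.6, 28.9]), 75.8) 56.8
50 59 [227. 263.] 445 (array([561., 101.]), array([70.1, 30. ]), 76.1) 55.2
59 70 [178. 251.] 108 (array([586.8, 203.1]), array([25.3, 29.5]), 75.1) 61.2
```

View pics/rail.png

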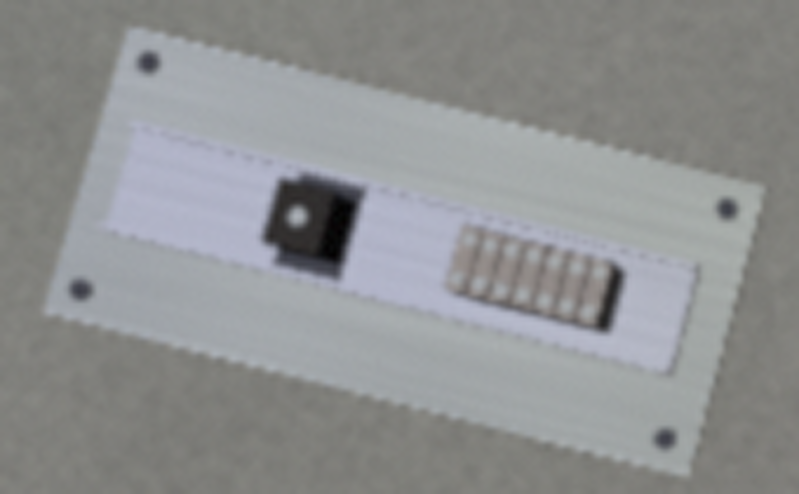

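View pics/sp.png

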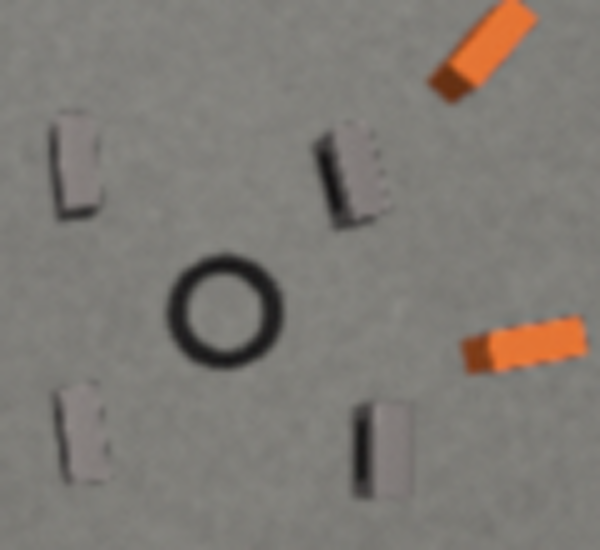

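Crops confirm four grey spacers (targets), two orange decoys, and the clamp left (+y) of the terminals. Next I'll refine the rail in both views and compute the first move.

```bash
cat >> h.py <<'E'
YAW=76.0  # deg, direction of rail +y
uy=np.array([np.cos(np.radians(YAW)),np.sin(np.radians(YAW))]); ux=np.array([uy[1],-uy[0]])
def go(x,y,z,yaw):
    "shift (cm) and rz to bring TCP to x,y,z with tool x at yaw deg, tool down"
    s,p,r=tool(); M=Ro.from_euler("z",yaw,degrees=True)*Ro.from_matrix(np.diag([1,-1,-1.]))
    d=r.inv().apply(np.array([x,y,z])-p)/10; w=(r.inv()*M).as_rotvec()
    print("d",d.round(2),"rot",w.round(3),"dist",np.linalg.norm(d).round(1)); return d,w
E
python3 - <<'E'
from h import *
S=np.load("side0.npz");T=np.load("top0.npz")
for nm,D in(("top",T),("side",S)):
    P=cloud(nm,D["d"])
    b=0 if nm=="side" else -1
    q=P.reshape(-1,3); q=q[(q[:,0]>480)&(q[:,0]<660)&(q[:,1]>0)&(q[:,1]<330)]
    c0=np.array([561,101.])
    R=np.c_[(q[:,:2]-c0)@ux,(q[:,:2]-c0)@uy,q[:,2]]
    def pr(t,k): 
        k=R[k]; print(nm,t,len(k),"x",np.percentile(k[:,0],[1,50,99]).round(1),"y",np.percentile(k[:,1],[1,99]).round(1),"z",np.median(k[:,2]).round(1))
    i=(abs(R[:,0])<25)
    pr("term top",i&(R[:,2]>52)&(abs(R[:,1])<45))
    pr("clamp z>40",i&(R[:,2]>40)&(R[:,1]>60))
    pr("clamp z>59",i&(R[:,2]>58.5)&(R[:,1]>60))
    for y0,y1 in((45,80),(130,190)):
        pr(f"lips {y0}",(abs(R[:,0])<40)&(R[:,2]>16)&(R[:,2]<25)&(R[:,1]>y0)&(R[:,1]<y1))
        pr(f"chan {y0}",(abs(R[:,0])<40)&(R[:,2]>9)&(R[:,2]<25)&(R[:,1]>y0)&(R[:,1]<y1))
    pl=(R[:,2]>2)&(R[:,2]<7)&(abs(R[:,0])<80); 
    for y0,y1 in((-80,-30),(150,220)): pr(f"plate {y0}",pl&(R[:,1]>y0)&(R[:,1]<y1))
    pr("plate all",pl)
go(*(np.array([561,101])+uy*(104+13+35)),300,76)
E
```

```text
top term top 446 x [-14.9  -0.4  14.8] y [-34.7  34.1] z 55.5
top clamp z>40 217 x [-14.6  -0.3  14.7] y [ 91.5 118. ] z 59.3
top clamp z>59 132 x [-14.2   0.2  14.9] y [ 92.9 118. ] z 60.8
top lips 45 37 x [-25.9  12.2  25.7] y [46.  78.6] z 18.2
top chan 45 277 x [-25.8  -1.2  25.7] y [45.8 79. ] z 11.8
top lips 130 69 x [-25.6  -6.8  26.2] y [131.1 188.8] z 18.4
top chan 130 495 x [-25.5   0.2  26.2] y [131.4 189.5] z 11.8
top plate -80 576 x [-67.7  -5.6  70.8] y [-79.7 -30.9] z 3.9
top plate 150 679 x [-75.3 -20.6  58.7] y [150.9 219.8] z 3.8
top plate all 3177 x [-71.5  -8.5  69.4] y [-86.9 221.5] z 3.8
side term top 254 x [-12.9   1.7  16.4] y [-37.9  32.3] z 56.2
side clamp z>40 168 x [-12.8   3.   17. ] y [ 86.7 117.4] z 58.2
side clamp z>59 80 x [-12.2   3.   16.5] y [ 86.9 117.4] z 61.2
side lips 45 24 x [-24.1  24.8  27.7] y [46.6 76.5] z 18.7
side chan 45 59 x [-24.   18.9  27.7] y [45.9 77.5] z 12.6
side lips 130 32 x [-23.5  25.2  28.1] y [130.8 188.2] z 18.8
side chan 130 90 x [-23.3  19.4  28.2] y [130.3 189.2] z 12.4
side plate -80 473 x [-67.2  11.1  70.1] y [-79.8 -30.7] z 3.8
side plate 150 285 x [-68.9 -31.6  60. ] y [150.  219.3] z 3.8
side plate all 2028 x [-67.8   1.9  70.8] y [-88.9 219. ] z 3.7
d [-52.69 -27.36  10.44] rot [-1.000e-03  1.000e-03  1.589e+00] dist 60.3
```

Request:
drive_tool([
  {"dx":-52.7,"dy":-27.4,"dz":10.4,"rz":1.589,"fingers":0},
  {"dx":-52.7,"dy":-27.4,"dz":10.4,"rz":1.589,"fingers":0},
  {"dx":-52.7,"dy":-27.4,"dz":10.4,"rz":1.589,"fingers":0},
  {"dx":-52.7,"dy":-27.4,"dz":10.4,"rz":1.589,"fingers":0},
  {"dx":-52.7,"dy":-27.4,"dz":10.4,"rz":1.589,"fingers":0},
  {"dx":-52.7,"dy":-27.4,"dz":10.4,"rz":1.589,"fingers":0},
  {"dx":-52.7,"dy":-27.4,"dz":10.4,"rz":1.589,"fingers":0},
  {"dx":-52.7,"dy":-27.4,"dz":10.4,"rz":1.589,"fingers":0},
  {"dx":-52.7,"dy":-27.4,"dz":10.4,"rz":1.589,"fingers":0},
  {"dx":-52.7,"dy":-27.4,"dz":10.4,"rz":1.589,"fingers":0},
  {"dx":-52.7,"dy":-27.4,"dz":10.4,"rz":1.589,"fingers":0},
  {"dx":-52.7,"dy":-27.4,"dz":10.4,"rz":1.589,"fingers":0},
])

```text
$.series[0]: bad value
```

```bash
python3 - <<'E'
from h import *
print(tool()[1])
go(*(np.array([561.5,99.7])+uy*(104+13+35)),230,76)
E
```

```text
[145.43561789 633.20535219 403.88474552]
d [-52.77 -27.46  17.44] rot [-1.000e-03  1.000e-03  1.589e+00] dist 62.0
```

Request:
drive_tool([
  {"dx":-3.0,"dy":-1.6,"dz":0.6,"rx":0.0,"ry":0.0,"rz":0.1,"fingers":0},
])

```text
time_s: 0.18
tool_pos: [164.8, 614.6, 399.0]
ee_rot: [-0.003, 0.157, 0.988, 0.002]
contact_force: [-0.7, 0.8, 1.1]
opening: 0.882
```

```bash
python3 - <<'E'
from h import *
go(*(np.array([561.5,99.7])+uy*(104+13+35)),280,76)
E
```

```text
d [-52.69 -21.48  11.53] rot [-0.002 -0.007  1.499] dist 58.1
```

Request:
drive_tool([
  {"dx":-52.2,"dy":-21.2,"dz":11.5,"rx":0.0,"ry":0.0,"rz":1.48,"fingers":0},
  {"dx":-52.2,"dy":-21.2,"dz":11.5,"rx":0.0,"ry":0.0,"rz":1.48,"fingers":0},
  {"dx":-52.2,"dy":-21.2,"dz":11.5,"rx":0.0,"ry":0.0,"rz":1.48,"fingers":0},
  {"dx":-52.2,"dy":-21.2,"dz":11.5,"rx":0.0,"ry":0.0,"rz":1.48,"fingers":0},
  {"dx":-52.2,"dy":-21.2,"dz":11.5,"rx":0.0,"ry":0.0,"rz":1.48,"fingers":0},
  {"dx":-52.2,"dy":-21.2,"dz":11.5,"rx":0.0,"ry":0.0,"rz":1.48,"fingers":0},
  {"dx":-52.2,"dy":-21.2,"dz":11.5,"rx":0.0,"ry":0.0,"rz":1.48,"fingers":0},
  {"dx":-52.2,"dy":-21.2,"dz":11.5,"rx":0.0,"ry":0.0,"rz":1.48,"fingers":0},
  {"dx":-52.2,"dy":-21.2,"dz":11.5,"rx":0.0,"ry":0.0,"rz":1.48,"fingers":0},
  {"dx":-52.2,"dy":-21.2,"dz":11.5,"rx":0.0,"ry":0.0,"rz":1.48,"fingers":0},
  {"dx":-52.2,"dy":-21.2,"dz":11.5,"rx":0.0,"ry":0.0,"rz":1.48,"fingers":0},
  {"dx":-52.2,"dy":-21.2,"dz":11.5,"rx":0.0,"ry":0.0,"rz":1.48,"fingers":0},
])

```text
time_s: 1.18
tool_pos: [543.2, 289.9, 298.1]
ee_rot: [-0.0, 0.787, 0.617, -0.0]
contact_force: [0.5, 1.1, -0.5]
opening: -0.0
```

```bash
python3 - <<'E'
from h import *
print(tool()[1])
go(*(np.array([561.5,99.7])+uy*(104+13+35)),200,76)
E
```

```text
[543.21814449 289.8844562  298.10888877]
d [-2.83  6.37  9.81] rot [-0.     0.     0.004] dist 12.0
```

Request:
drive_tool([
  {"dx":-1.5,"dy":4.5,"dz":3,"rx":0.0,"ry":0.0,"rz":0.0,"fingers":0},
  {"dx":-1.5,"dy":4.5,"dz":6,"rx":0.0,"ry":0.0,"rz":0.0,"fingers":0},
  {"dx":-1.5,"dy":4.5,"dz":8,"rx":0.0,"ry":0.0,"rz":0.0,"fingers":0},
  {"dx":-1.5,"dy":4.5,"dz":8,"rx":0.0,"ry":0.0,"rz":0.0,"fingers":0},
  {"dx":-1.5,"dy":4.5,"dz":8,"rx":0.0,"ry":0.0,"rz":0.0,"fingers":0},
])

```text
time_s: 1.6
tool_pos: [581.8, 266.3, 217.7]
ee_rot: [-0.0, 0.785, 0.619, -0.001]
contact_force: [0.3, 0.3, -0.1]
opening: 0.001
```

```bash
python3 - <<'E'
from h import *
print(tool()[1])
go(*(np.array([561.5,99.7])+uy*(104+13+25)),203,76)
for n in("top","side"):
    im,d=capture(n); np.savez(f"{n}1.npz",im=im,d=d)
a=cv2.resize(np.load("side1.npz")["im"][60:260,200:420][:,:,::-1],None,fx=2.7,fy=2.7,interpolation=cv2.INTER_CUBIC)
cv2.imwrite("pics/push0.png",a)
E
```

```text
[581.75911157 266.25054445 217.67118899]
d [-2.47  2.04  1.47] rot [-0.002  0.002  0.01 ] dist 3.5
```

View pics/push0.png

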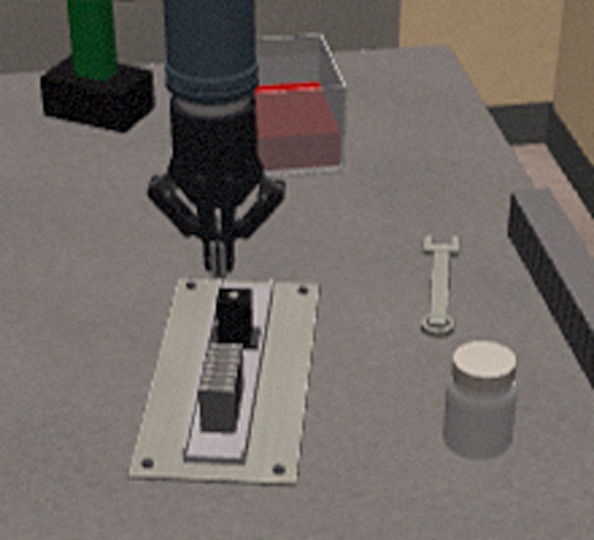

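The shut fingers (crop px 218,262) stand behind the clamp (235,300), offset about 20 mm in rail x. I'll calibrate the cameras on the fingers.

```bash
python3 - <<'E'
from h import *
s,p,r=tool();print(p)
for n in("top","side"):
    P=cloud(n,np.load(f"{n}1.npz")["d"]).reshape(-1,3)
    k=P[(np.hypot(*(P[:,:2]-p[:2]).T)<60)&(P[:,2]>38)]
    e=(k[:,:2]-p[:2]); R=r.as_matrix(); ex=e@R[:2,0]; ey=e@R[:2,1]
    for lo,hi in((38,55),(55,75),(75,95),(120,160),(170,260)):
        i=(k[:,2]>lo)&(k[:,2]<hi)
        if i.sum()>5: print(n,lo,hi,i.sum(),"ey",np.percentile(ey[i],[2,50,98]).round(1),"ex",np.percentile(ex[i],[2,50,98]).round(1),"zmin",k[i,2].min().round(1))
E
```

```text
[582.65190356 267.22479902 220.17439111]
top 38 55 17 ey [-13.    0.4  23.1] ex [-56.2 -11.   -6.7] zmin 41.3
top 55 75 81 ey [-12.1   9.3  30.3] ex [-58.3 -50.3  -7.2] zmin 55.1
top 75 95 48 ey [-32.5  -2.   27.6] ex [-14.3 -12.4  -6.1] zmin 75.1
top 120 160 327 ey [-58.5 -34.2  58. ] ex [-14.9  -5.6   9.8] zmin 120.1
top 170 260 646 ey [-36.5  -3.8  34.6] ex [-39.9 -33.7 -10.7] zmin 172.2
side 38 55 23 ey [-9.5 -0.3  9.8] ex [-13.9  -9.4  -5.1] zmin 42.8
side 55 75 91 ey [-10.6   5.5  26.7] ex [-56.3 -10.4  -3.4] zmin 55.5
side 75 95 113 ey [-23.7   0.7  29.8] ex [-17.4 -10.4   8.8] zmin 75.1
side 120 160 633 ey [-55.    0.8  55.9] ex [-22.1 -12.    2.5] zmin 120.1
side 170 260 1129 ey [-33.8   5.4  38.2] ex [-41.8 -32.1  -0.9] zmin 170.3
```

Request:
drive_tool([
  {"dx":0,"dy":2.0,"dz":0.8,"rx":0.0,"ry":0.0,"rz":0.01,"fingers":0},
  {"dx":-0.8,"dy":2.0,"dz":1.5,"rx":0.0,"ry":0.0,"rz":0.01,"fingers":0},
  {"dx":-1.2,"dy":2.0,"dz":1.5,"rx":0.0,"ry":0.0,"rz":0.01,"fingers":0},
  {"dx":-1.2,"dy":2.0,"dz":1.5,"rx":0.0,"ry":0.0,"rz":0.01,"fingers":0},
  {"dx":-1.2,"dy":2.0,"dz":1.5,"rx":0.0,"ry":0.0,"rz":0.01,"fingers":0},
])

```text
time_s: 2.12
tool_pos: [598.8, 250.1, 204.8]
ee_rot: [-0.0, 0.788, 0.615, 0.0]
contact_force: [-0.4, 0.4, -0.3]
opening: 0.001
```

```bash
python3 - <<'E'
from h import *
s,p,r=tool();print(p,s["contact_force"])
e=p[:2]-np.array([561.5,99.7]); print("rail x,y rel terminals",e@ux,e@uy)
go(*(np.array([561.5,99.7])+uy*(104+13+11)),203,76)
E
```

```text
[598.83227789 250.14856228 204.75848121] [-0.40426685  0.37471786 -0.34863735]
rail x,y rel terminals -0.17345168434501623 155.01109244190593
d [-2.7   0.02  0.17] rot [ 0.    -0.001 -0.001] dist 2.7
```

Request:
drive_tool([
  {"dx":-1.5,"dy":0.0,"dz":0.1,"rx":0.0,"ry":0.0,"rz":0.0,"fingers":0},
  {"dx":-2.2,"dy":0.0,"dz":0.1,"rx":0.0,"ry":0.0,"rz":0.0,"fingers":0},
  {"dx":-2.6,"dy":0.0,"dz":0.1,"rx":0.0,"ry":0.0,"rz":0.0,"fingers":0},
  {"dx":-3.0,"dy":0.0,"dz":0.1,"rx":0.0,"ry":0.0,"rz":0.0,"fingers":0},
  {"dx":-3.3,"dy":0.0,"dz":0.1,"rx":0.0,"ry":0.0,"rz":0.0,"fingers":0},
  {"dx":-3.6,"dy":0.0,"dz":0.1,"rx":0.0,"ry":0.0,"rz":0.0,"fingers":0},
  {"dx":-3.9,"dy":0.0,"dz":0.1,"rx":0.0,"ry":0.0,"rz":0.0,"fingers":0},
  {"dx":-4.2,"dy":0.0,"dz":0.1,"rx":0.0,"ry":0.0,"rz":0.0,"fingers":0},
  {"dx":-4.2,"dy":0.0,"dz":0.1,"rx":0.0,"ry":0.0,"rz":0.0,"fingers":0},
  {"dx":-4.2,"dy":0.0,"dz":0.1,"rx":0.0,"ry":0.0,"rz":0.0,"fingers":0},
])

```text
time_s: 2.95
tool_pos: [589.1, 210.4, 203.2]
ee_rot: [-0.001, 0.788, 0.616, 0.001]
contact_force: [0.7, 4.8, 3.3]
opening: -0.007
```

```bash
cat >> h.py <<'E'
C=np.array([561.5,99.7])
def rel():
    s,p,r=tool(); e=p[:2]-C; f=np.array(s["contact_force"]); print("t %.2f rail x %.1f y %.1f z %.1f  F x %.1f y %.1f z %.1f"%(s["time_s"],e@ux,e@uy,p[2],f[:2]@ux,f[:2]@uy,f[2]),"open",round(s["opening"],3))
E
python3 -c "
from h import *
rel()"
```

```text
t 2.95 rail x -0.1 y 114.1 z 203.2  F x -0.5 y 4.8 z 3.3 open -0.007
```

Request:
drive_tool([
  {"dx":-0.3,"dy":0.0,"dz":0.0,"rx":0.0,"ry":0.0,"rz":0.0,"fingers":0},
  {"dx":-0.6,"dy":0.0,"dz":0.0,"rx":0.0,"ry":0.0,"rz":0.0,"fingers":0},
  {"dx":-0.8,"dy":0.0,"dz":0.0,"rx":0.0,"ry":0.0,"rz":0.0,"fingers":0},
  {"dx":-0.8,"dy":0.0,"dz":0.0,"rx":0.0,"ry":0.0,"rz":0.0,"fingers":0},
])

```text
time_s: 3.28
tool_pos: [587.1, 202.8, 203.3]
ee_rot: [-0.001, 0.788, 0.616, 0.001]
contact_force: [-0.2, 6.8, 3.3]
opening: -0.005
```

Request:
drive_tool([
  {"dx":-0.3,"dy":0.0,"dz":0.0,"rx":0.0,"ry":0.0,"rz":0.0,"fingers":0},
  {"dx":-0.6,"dy":0.0,"dz":0.0,"rx":0.0,"ry":0.0,"rz":0.0,"fingers":0},
  {"dx":-0.6,"dy":0.0,"dz":0.0,"rx":0.0,"ry":0.0,"rz":0.0,"fingers":0},
])

```text
time_s: 3.53
tool_pos: [585.8, 198.2, 203.3]
ee_rot: [-0.001, 0.788, 0.616, 0.002]
contact_force: [1.0, 8.7, 2.2]
opening: 0.0
```

Request:
drive_tool([
  {"dx":-0.3,"dy":0.0,"dz":0.0,"rx":0.0,"ry":0.0,"rz":0.0,"fingers":0},
  {"dx":-0.5,"dy":0.0,"dz":0.0,"rx":0.0,"ry":0.0,"rz":0.0,"fingers":0},
  {"dx":-0.5,"dy":0.0,"dz":0.0,"rx":0.0,"ry":0.0,"rz":0.0,"fingers":0},
])

```text
time_s: 3.78
tool_pos: [585.2, 197.2, 203.5]
ee_rot: [-0.002, 0.787, 0.617, 0.005]
contact_force: [5.3, 17.4, -5.0]
opening: 0.002
```

```bash
python3 -c "
from h import *
rel()"
```

```text
t 3.78 rail x -0.6 y 100.4 z 203.5  F x 0.9 y 18.2 z -5.0 open 0.002
```

Request:
drive_tool([
  {"dx":-0.2,"dy":0.0,"dz":0.0,"rx":0.0,"ry":0.0,"rz":0.0,"fingers":0},
  {"dx":-0.2,"dy":0.0,"dz":0.0,"rx":0.0,"ry":0.0,"rz":0.0,"fingers":0},
])

```text
time_s: 3.95
tool_pos: [585.0, 196.8, 203.5]
ee_rot: [-0.002, 0.786, 0.618, 0.006]
contact_force: [6.8, 21.1, -6.9]
opening: 0.001
```

```bash
python3 - <<'E'
from h import *
rel()
def meas(n,D):
    P=cloud(n,D).reshape(-1,3); e=P[:,:2]-C; R=np.c_[e@ux,e@uy,P[:,2]]; i=abs(R[:,0])<18
    t=R[i&(R[:,2]>50)&(abs(R[:,1])<42)]
    lo=R[i&(abs(R[:,0])<12)&(R[:,2]>22)&(R[:,2]<66)&(R[:,1]>45)&(R[:,1]<135)]
    c=R[i&(abs(R[:,0])<12)&(R[:,2]>40)&(R[:,2]<66)&(R[:,1]>50)&(R[:,1]<135)]
    fl=R[i&(abs(R[:,0])<12)&(R[:,2]>8)&(R[:,2]<16)&(R[:,1]>36)&(R[:,1]<100)]
    f=lambda a:np.percentile(a[:,1],[1,2,5,98,99]).round(1) if len(a) else None
    print(n,"term",f(t),"clamp",f(c),"lower",f(lo),"floor y",f(fl))
for n in("top","side"):
    meas(n,np.load(f"{n}0.npz")["d"])
    im,d=capture(n); np.savez(f"{n}2.npz",im=im,d=d); meas(n,d)
rel()
E
```

```text
t 3.95 rail x -0.7 y 99.9 z 203.5  F x 1.5 y 22.1 z -6.9 open 0.001
top term [-33.6 -32.9 -30.7  34.8  35.2] clamp [ 92.9  93.   93.5 118.8 119.1] lower [ 92.7  92.9  93.2 118.8 119.1] floor y [46.9 48.2 49.1 94.  94.5]
top term [-32.9 -32.4 -30.1  34.6  35. ] clamp [64.7 64.9 65.2 90.2 90.9] lower [64.7 64.8 65.1 90.2 90.7] floor y [46.4 46.6 47.9 66.1 66.2]
side term [-36.9 -36.5 -35.4  31.7  33.3] clamp [ 87.3  88.4  88.7 117.3 118.3] lower [ 87.5  88.4  88.9 115.9 118.1] floor y [72.3 72.4 72.8 94.8 94.9]
side term [-38.2 -36.9 -35.5  41.6  41.9] clamp [60.8 62.  62.6 97.8 99.4] lower [60.9 61.8 62.5 97.3 99.1] floor y None
t 4.05 rail x -0.7 y 99.9 z 203.6  F x 1.8 y 22.2 z -5.0 open 0.003
```

Stop found at tool y ≈100.5: force jumped from 8 to 20 N after about 28 mm of travel. The gap at the stop is ≈30 mm (58 at rest), so two spacers (32 mm) should do it, to be verified by the final push position. Backing off.

Request:
drive_tool([
  {"dx":2,"dy":0.0,"dz":0.0,"rx":0.0,"ry":0.0,"rz":0.0,"fingers":0},
  {"dx":4.5,"dy":0.0,"dz":0.0,"rx":0.0,"ry":0.0,"rz":0.0,"fingers":0},
  {"dx":5.5,"dy":0.0,"dz":-2.0,"rx":0.0,"ry":0.0,"rz":0.0,"fingers":0},
  {"dx":5.5,"dy":0.0,"dz":-6.0,"rx":0.0,"ry":0.0,"rz":0.0,"fingers":50},
  {"dx":5.5,"dy":0.0,"dz":-9.0,"rx":0.0,"ry":0.0,"rz":0.0,"fingers":80},
  {"dx":5.5,"dy":0.0,"dz":-10.0,"rx":0.0,"ry":0.0,"rz":0.0,"fingers":80},
])

```text
time_s: 4.55
tool_pos: [598.8, 241.7, 307.3]
ee_rot: [0.001, 0.788, 0.615, 0.003]
contact_force: [1.0, -0.5, 1.3]
opening: 0.419
```

```bash
python3 - <<'E'
from h import *
rel(); go(586.2,-188.7,290,95)
E
```

```text
t 4.55 rail x 1.9 y 146.8 z 307.3  F x 1.1 y -0.2 z 1.3 open 0.419
d [-42.06   9.22   1.68] rot [ 0.006 -0.001 -0.333] dist 43.1
```

Request:
drive_tool([
  {"dx":-42.1,"dy":9.2,"dz":1.7,"rx":0.0,"ry":0.0,"rz":-0.333,"fingers":80},
  {"dx":-42.1,"dy":9.2,"dz":1.7,"rx":0.0,"ry":0.0,"rz":-0.333,"fingers":80},
  {"dx":-42.1,"dy":9.2,"dz":1.7,"rx":0.0,"ry":0.0,"rz":-0.333,"fingers":80},
  {"dx":-42.1,"dy":9.2,"dz":1.7,"rx":0.0,"ry":0.0,"rz":-0.333,"fingers":80},
  {"dx":-42.1,"dy":9.2,"dz":1.7,"rx":0.0,"ry":0.0,"rz":-0.333,"fingers":80},
  {"dx":-42.1,"dy":9.2,"dz":1.7,"rx":0.0,"ry":0.0,"rz":-0.333,"fingers":80},
  {"dx":-42.1,"dy":9.2,"dz":1.7,"rx":0.0,"ry":0.0,"rz":-0.333,"fingers":80},
  {"dx":-42.1,"dy":9.2,"dz":1.7,"rx":0.0,"ry":0.0,"rz":-0.333,"fingers":80},
  {"dx":-42.1,"dy":9.2,"dz":1.7,"rx":0.0,"ry":0.0,"rz":-0.333,"fingers":80},
  {"dx":-42.1,"dy":9.2,"dz":1.7,"rx":0.0,"ry":0.0,"rz":-0.333,"fingers":80},
  {"dx":-42.1,"dy":9.2,"dz":1.7,"rx":0.0,"ry":0.0,"rz":-0.333,"fingers":80},
  {"dx":-42.1,"dy":9.2,"dz":1.7,"rx":0.0,"ry":0.0,"rz":-0.333,"fingers":80},
])

```text
time_s: 5.55
tool_pos: [582.2, -195.5, 285.4]
ee_rot: [0.001, 0.679, 0.735, -0.002]
contact_force: [-0.5, -0.0, 0.0]
opening: 0.802
```

```bash
python3 - <<'E'
from h import *
print(tool()[1]); go(586.2,-188.7,202,95)
E
```

```text
[ 582.19548937 -195.45151433  285.42480071]
d [0.68 0.47 8.34] rot [-0.002  0.004 -0.008] dist 8.4
```

Request:
drive_tool([
  {"dx":0.7,"dy":0.5,"dz":2,"rx":0.0,"ry":0.0,"rz":-0.008,"fingers":80},
  {"dx":0.7,"dy":0.5,"dz":2,"rx":0.0,"ry":0.0,"rz":-0.008,"fingers":80},
  {"dx":0.7,"dy":0.5,"dz":5,"rx":0.0,"ry":0.0,"rz":-0.008,"fingers":80},
  {"dx":0.7,"dy":0.5,"dz":7.5,"rx":0.0,"ry":0.0,"rz":-0.008,"fingers":80},
  {"dx":0.7,"dy":0.5,"dz":8.3,"rx":0.0,"ry":0.0,"rz":-0.008,"fingers":80},
  {"dx":0.7,"dy":0.5,"dz":8.3,"rx":0.0,"ry":0.0,"rz":-0.008,"fingers":80},
  {"dx":0.7,"dy":0.5,"dz":8.3,"rx":0.0,"ry":0.0,"rz":-0.008,"fingers":80},
])

```text
time_s: 6.13
tool_pos: [588.9, -180.8, 203.2]
ee_rot: [-0.0, 0.672, 0.74, -0.0]
contact_force: [0.3, -0.4, 1.4]
opening: 0.798
```

```bash
python3 - <<'E'
from h import *
s=observe();print(s["tool_pos"],s["contact_force"],s["opening"]); go(586.2,-188.7,202,95)
im,d=capture("side"); np.savez("side3.npz",im=im,d=d)
cv2.imwrite("pics/grip1.png",cv2.resize(im[190:340,230:400][:,:,::-1],None,fx=4,fy=4,interpolation=cv2.INTER_CUBIC))
E
```

```text
[ 588.85674301 -180.80148331  203.19135522] [ 0.26494927 -0.43779701  1.42902433] 0.79772523168907
d [-0.76 -0.34  0.12] rot [-0.    -0.     0.009] dist 0.8
```

View pics/grip1.png

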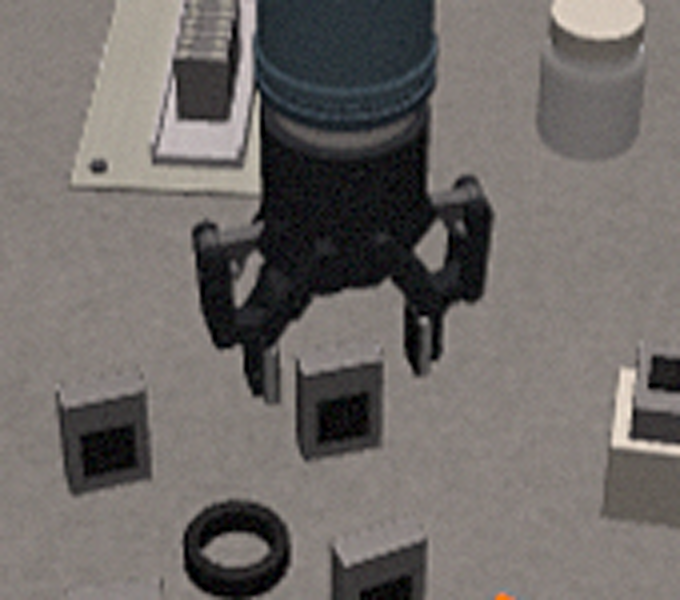

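The fingers straddle the right grey spacer (crop px 340,405). I'll correct by 8 mm and re-check before closing.

Request:
drive_tool([
  {"dx":-0.8,"dy":-0.3,"dz":0.1,"rx":0.0,"ry":0.0,"rz":0.009,"fingers":80},
  {"dx":-0.8,"dy":-0.3,"dz":0.1,"rx":0.0,"ry":0.0,"rz":0.009,"fingers":80},
  {"dx":-0.8,"dy":-0.3,"dz":0.1,"rx":0.0,"ry":0.0,"rz":0.009,"fingers":80},
  {"dx":-0.8,"dy":-0.3,"dz":0.1,"rx":0.0,"ry":0.0,"rz":0.009,"fingers":80},
])

```text
time_s: 6.52
tool_pos: [586.6, -189.8, 202.4]
ee_rot: [0.0, 0.676, 0.737, 0.0]
contact_force: [0.7, 0.4, -0.7]
opening: 0.799
```

```bash
python3 - <<'E'
from h import *
s=observe();print(s["tool_pos"],s["contact_force"],s["opening"]); go(586.2,-188.7,202,95)
E
```

```text
[ 586.5884187  -189.82767146  202.37744741] [ 0.65910096  0.40153693 -0.69231884] 0.7988839095704855
d [ 0.12 -0.03  0.04] rot [ 0.001  0.    -0.001] dist 0.1
```

Request:
drive_tool([
  {"dx":0.1,"dy":0.0,"dz":0,"rx":0.0,"ry":0.0,"rz":0.0,"fingers":20},
  {"dx":0.1,"dy":0.0,"dz":0,"rx":0.0,"ry":0.0,"rz":0.0,"fingers":20},
  {"dx":0.1,"dy":0.0,"dz":0,"rx":0.0,"ry":0.0,"rz":0.0,"fingers":20},
  {"dx":0.1,"dy":0.0,"dz":0,"rx":0.0,"ry":0.0,"rz":0.0,"fingers":20},
  {"dx":0.1,"dy":0.0,"dz":0,"rx":0.0,"ry":0.0,"rz":0.0,"fingers":20},
  {"dx":0.1,"dy":0.0,"dz":0,"rx":0.0,"ry":0.0,"rz":0.0,"fingers":20},
  {"dx":0.1,"dy":0.0,"dz":-1.0,"rx":0.0,"ry":0.0,"rz":0.0,"fingers":20},
  {"dx":0.1,"dy":0.0,"dz":-4.0,"rx":0.0,"ry":0.0,"rz":0.0,"fingers":20},
  {"dx":0.1,"dy":0.0,"dz":-7.0,"rx":0.0,"ry":0.0,"rz":0.0,"fingers":20},
  {"dx":0.1,"dy":0.0,"dz":-10.0,"rx":0.0,"ry":0.0,"rz":0.0,"fingers":20},
  {"dx":0.1,"dy":0.0,"dz":-10.0,"rx":0.0,"ry":0.0,"rz":0.0,"fingers":20},
  {"dx":0.1,"dy":0.0,"dz":-10.0,"rx":0.0,"ry":0.0,"rz":0.0,"fingers":20},
], squeeze=40)

```text
time_s: 7.52
tool_pos: [586.9, -188.8, 303.9]
ee_rot: [0.002, 0.676, 0.737, 0.001]
contact_force: [-0.3, 0.7, -1.6]
opening: 0.459
```

```bash
python3 - <<'E'
from h import *
rel()
P=C+uy*(35+8+3)
print(P); go(P[0],P[1],300,76)
E
```

```text
t 7.52 rail x 94.5 y -273.8 z 303.9  F x -0.5 y 0.6 z -1.6 open 0.459
[572.6284072  144.33360341]
d [33.31  1.46  0.35] rot [0.004 0.001 0.331] dist 33.3
```

Request:
drive_tool([
  {"dx":33.3,"dy":1.5,"dz":0,"rx":0.0,"ry":0.0,"rz":0.331,"fingers":20},
  {"dx":33.3,"dy":1.5,"dz":0,"rx":0.0,"ry":0.0,"rz":0.331,"fingers":20},
  {"dx":33.3,"dy":1.5,"dz":0,"rx":0.0,"ry":0.0,"rz":0.331,"fingers":20},
  {"dx":33.3,"dy":1.5,"dz":0,"rx":0.0,"ry":0.0,"rz":0.331,"fingers":20},
  {"dx":33.3,"dy":1.5,"dz":0,"rx":0.0,"ry":0.0,"rz":0.331,"fingers":20},
  {"dx":33.3,"dy":1.5,"dz":0,"rx":0.0,"ry":0.0,"rz":0.331,"fingers":20},
  {"dx":33.3,"dy":1.5,"dz":0,"rx":0.0,"ry":0.0,"rz":0.331,"fingers":20},
  {"dx":33.3,"dy":1.5,"dz":0,"rx":0.0,"ry":0.0,"rz":0.331,"fingers":20},
  {"dx":33.3,"dy":1.5,"dz":0,"rx":0.0,"ry":0.0,"rz":0.331,"fingers":20},
  {"dx":33.3,"dy":1.5,"dz":0,"rx":0.0,"ry":0.0,"rz":0.331,"fingers":20},
  {"dx":33.3,"dy":1.5,"dz":0,"rx":0.0,"ry":0.0,"rz":0.331,"fingers":20},
  {"dx":33.3,"dy":1.5,"dz":0,"rx":0.0,"ry":0.0,"rz":0.331,"fingers":20},
])

```text
time_s: 8.52
tool_pos: [572.3, 142.6, 301.1]
ee_rot: [0.0, 0.789, 0.615, -0.001]
contact_force: [0.2, -0.7, -0.9]
opening: 0.467
```

Request:
drive_tool([
  {"dx":0,"dy":0,"dz":0.0,"rx":0.0,"ry":0.0,"rz":0.0,"fingers":20},
  {"dx":0,"dy":0,"dz":0.0,"rx":0.0,"ry":0.0,"rz":0.0,"fingers":20},
  {"dx":0,"dy":0,"dz":0.0,"rx":0.0,"ry":0.0,"rz":0.0,"fingers":20},
])

```text
time_s: 8.77
tool_pos: [572.5, 143.5, 301.7]
ee_rot: [0.0, 0.788, 0.615, -0.0]
contact_force: [-0.1, -0.5, -1.0]
opening: 0.465
```

```bash
python3 - <<'E'
from h import *
rel(); s,p,r=tool()
P=C+uy*46.5; go(P[0],P[1],238,76)
R=r.as_matrix()
for n in("top","side"):
    im,d=capture(n); np.savez(f"{n}4.npz",im=im,d=d)
    Q=cloud(n,d).reshape(-1,3); e=(Q-p)@R
    h=p[2]-Q[:,2]
    for lo,hi in((190,200),(160,185),(100,125)):
        i=(h>lo)&(h<hi)&(abs(e[:,0])<40)&(abs(e[:,1])<(30 if lo>150 else 70))
        if i.sum()>8: print(n,lo,i.sum(),"ey",np.percentile(e[i,1],[2,98]).round(1),"ex",np.percentile(e[i,0],[2,50,98]).round(1),"hmax",h[i].max().round(1))
    print(n,[np.round(proj(n,[*(C+uy*a+ux*b),20])) for a,b in((46,-23),(46,23))])
im=np.load("side4.npz")["im"]; cv2.imwrite("pics/over.png",cv2.resize(im[90:240,220:370][:,:,::-1],None,fx=4,fy=4,interpolation=cv2.INTER_CUBIC))
E
```

```text
t 8.77 rail x 0.1 y 45.2 z 301.7  F x 0.0 y -0.5 z -1.0 open 0.465
d [ 0.13 -0.01  6.37] rot [ 0.     0.    -0.001] dist 6.4
top 190 21 ey [-17.9  18.5] ex [-8.5 -7.7 -6.8] hmax 199.8
top 160 61 ey [-27.   23.7] ex [-10.8  -7.9  -6.9] hmax 183.9
top 100 175 ey [-54.1  53.1] ex [-15.9  -8.    2.6] hmax 124.7
top [array([207., 270.]), array([213., 249.])]
side 190 68 ey [-16.8  21.3] ex [-11.9  -7.9   3.8] hmax 200.0
side 160 197 ey [-24.3  27.8] ex [-13.9  -8.6  -4. ] hmax 184.8
side 100 323 ey [-52.7  55.2] ex [-18.9 -11.1  10.6] hmax 125.0
side [array([274., 197.]), array([293., 198.])]
```

View pics/over.png

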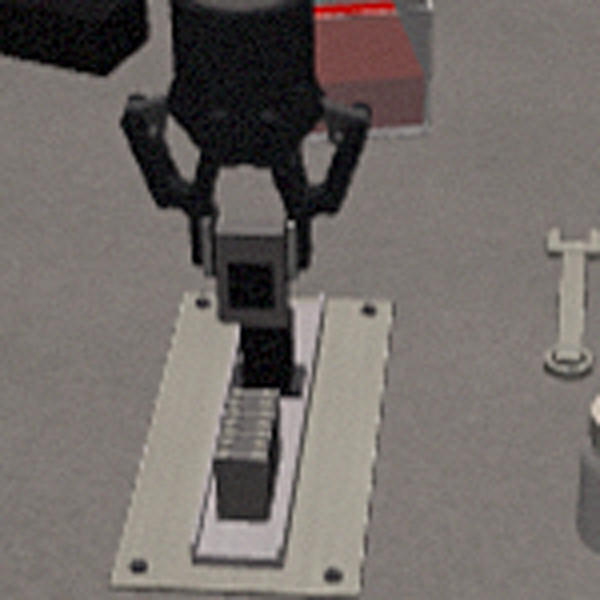

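The spacer hangs upright over the gap (crop px 252,275). Both views agree that rail x -0.4 mm is the centre. Descending.

Request:
drive_tool([
  {"dx":0.15,"dy":-0.05,"dz":3,"rx":0.0,"ry":0.0,"rz":0.0,"fingers":20},
  {"dx":0.15,"dy":-0.05,"dz":5.5,"rx":0.0,"ry":0.0,"rz":0.0,"fingers":20},
  {"dx":0.15,"dy":-0.05,"dz":6.8,"rx":0.0,"ry":0.0,"rz":0.0,"fingers":20},
  {"dx":0.15,"dy":-0.05,"dz":6.8,"rx":0.0,"ry":0.0,"rz":0.0,"fingers":20},
  {"dx":0.15,"dy":-0.05,"dz":6.8,"rx":0.0,"ry":0.0,"rz":0.0,"fingers":20},
  {"dx":0.15,"dy":-0.05,"dz":6.8,"rx":0.0,"ry":0.0,"rz":0.0,"fingers":20},
])

```text
time_s: 9.37
tool_pos: [573.0, 146.1, 234.9]
ee_rot: [0.0, 0.788, 0.616, 0.001]
contact_force: [-0.5, 0.3, -1.1]
opening: 0.463
```

```bash
python3 -c "
from h import *
rel()"
```

```text
t 9.37 rail x -0.0 y 47.8 z 234.9  F x -0.6 y 0.1 z -1.1 open 0.463
```

Request:
drive_tool([
  {"dx":-0.1,"dy":-0.04,"dz":0.6,"rx":0.0,"ry":0.0,"rz":0.0,"fingers":20},
  {"dx":-0.1,"dy":-0.04,"dz":1.2,"rx":0.0,"ry":0.0,"rz":0.0,"fingers":20},
  {"dx":-0.1,"dy":-0.04,"dz":1.7,"rx":0.0,"ry":0.0,"rz":0.0,"fingers":20},
  {"dx":-0.1,"dy":-0.04,"dz":1.9,"rx":0.0,"ry":0.0,"rz":0.0,"fingers":20},
  {"dx":-0.1,"dy":-0.04,"dz":2.0,"rx":0.0,"ry":0.0,"rz":0.0,"fingers":20},
  {"dx":-0.1,"dy":-0.04,"dz":2.0,"rx":0.0,"ry":0.0,"rz":0.0,"fingers":20},
])

```text
time_s: 9.87
tool_pos: [571.5, 145.2, 214.0]
ee_rot: [-0.0, 0.788, 0.616, -0.0]
contact_force: [-3.3, -0.6, 5.0]
opening: 0.463
```

```bash
python3 -c "
from h import *
rel()"
```

```text
t 9.87 rail x -1.3 y 46.6 z 214.0  F x -3.0 y -1.4 z 5.0 open 0.463
```

Touched the floor at TCP z 214 with 5 N. Releasing, then rising.

Request:
drive_tool([
  {"dx":0,"dy":0,"dz":-0.1,"rx":0.0,"ry":0.0,"rz":0.0,"fingers":75},
  {"dx":0,"dy":0,"dz":-0.1,"rx":0.0,"ry":0.0,"rz":0.0,"fingers":75},
  {"dx":0,"dy":0,"dz":-0.1,"rx":0.0,"ry":0.0,"rz":0.0,"fingers":75},
  {"dx":0,"dy":0,"dz":-0.1,"rx":0.0,"ry":0.0,"rz":0.0,"fingers":75},
  {"dx":0,"dy":0,"dz":-3,"rx":0.0,"ry":0.0,"rz":0.0,"fingers":75},
  {"dx":0,"dy":0,"dz":-6,"rx":0.0,"ry":0.0,"rz":0.0,"fingers":75},
  {"dx":0,"dy":0,"dz":-9,"rx":0.0,"ry":0.0,"rz":0.0,"fingers":75},
  {"dx":0,"dy":0,"dz":-9,"rx":0.0,"ry":0.0,"rz":0.0,"fingers":75},
  {"dx":0,"dy":0,"dz":-9,"rx":0.0,"ry":0.0,"rz":0.0,"fingers":75},
])

```text
time_s: 10.62
tool_pos: [572.3, 145.5, 305.4]
ee_rot: [0.001, 0.788, 0.616, 0.002]
contact_force: [0.1, -0.4, -0.4]
opening: 0.748
```

```bash
python3 - <<'E'
from h import *
rel(); go(472.2,-190.2,300,97)
E
```

```text
t 10.62 rail x -0.6 y 47.0 z 305.4  F x 0.1 y -0.3 z -0.4 open 0.748
d [-34.99  -1.61   0.45] rot [ 0.003 -0.002 -0.366] dist 35.0
```

Request:
drive_tool([
  {"dx":-35.0,"dy":-1.6,"dz":0.5,"rx":0.0,"ry":0.0,"rz":-0.366,"fingers":80},
  {"dx":-35.0,"dy":-1.6,"dz":0.5,"rx":0.0,"ry":0.0,"rz":-0.366,"fingers":80},
  {"dx":-35.0,"dy":-1.6,"dz":0.5,"rx":0.0,"ry":0.0,"rz":-0.366,"fingers":80},
  {"dx":-35.0,"dy":-1.6,"dz":0.5,"rx":0.0,"ry":0.0,"rz":-0.366,"fingers":80},
  {"dx":-35.0,"dy":-1.6,"dz":0.5,"rx":0.0,"ry":0.0,"rz":-0.366,"fingers":80},
  {"dx":-35.0,"dy":-1.6,"dz":0.5,"rx":0.0,"ry":0.0,"rz":-0.366,"fingers":80},
  {"dx":-35.0,"dy":-1.6,"dz":0.5,"rx":0.0,"ry":0.0,"rz":-0.366,"fingers":80},
  {"dx":-35.0,"dy":-1.6,"dz":0.5,"rx":0.0,"ry":0.0,"rz":-0.366,"fingers":80},
  {"dx":-35.0,"dy":-1.6,"dz":0.5,"rx":0.0,"ry":0.0,"rz":-0.366,"fingers":80},
  {"dx":-35.0,"dy":-1.6,"dz":0.5,"rx":0.0,"ry":0.0,"rz":-0.366,"fingers":80},
  {"dx":-35.0,"dy":-1.6,"dz":0.5,"rx":0.0,"ry":0.0,"rz":-0.366,"fingers":80},
  {"dx":-35.0,"dy":-1.6,"dz":0.5,"rx":0.0,"ry":0.0,"rz":-0.366,"fingers":80},
])

```text
time_s: 11.62
tool_pos: [471.7, -189.3, 297.8]
ee_rot: [-0.001, 0.662, 0.749, -0.0]
contact_force: [-0.2, 0.5, -0.2]
opening: 0.798
```

Request:
drive_tool([
  {"dx":0,"dy":0,"dz":2.0,"rx":0.0,"ry":0.0,"rz":0.0,"fingers":80},
  {"dx":0,"dy":0,"dz":2.0,"rx":0.0,"ry":0.0,"rz":0.0,"fingers":80},
  {"dx":0,"dy":0,"dz":2.0,"rx":0.0,"ry":0.0,"rz":0.0,"fingers":80},
  {"dx":0,"dy":0,"dz":2.0,"rx":0.0,"ry":0.0,"rz":0.0,"fingers":80},
])

```text
time_s: 11.95
tool_pos: [471.9, -189.6, 278.9]
ee_rot: [-0.0, 0.662, 0.749, 0.0]
contact_force: [0.5, -0.4, 0.7]
opening: 0.804
```

```bash
python3 - <<'E'
from h import *
print(tool()[1]); go(472.2,-190.2,202,97)
for n in("top","side"):
    im,d=capture(n); np.savez(f"{n}5.npz",im=im,d=d)
    P=cloud(n,d).reshape(-1,3); e=P[:,:2]-C; R=np.c_[e@ux,e@uy,P[:,2]]
    for lo,hi in((63,80),(30,62)):
        k=(abs(R[:,0])<35)&(R[:,1]>(36 if lo>60 else 40))&(R[:,1]<82)&(R[:,2]>lo)&(R[:,2]<hi)
        if k.sum()>5: print(n,lo,k.sum(),"x",np.percentile(R[k,0],[2,98]).round(1),"y",np.percentile(R[k,1],[2,98]).round(1),"z",np.median(R[k,2]).round(1),cv2.minAreaRect(R[k,:2].astype(np.float32)))
cv2.imwrite("pics/placed1.png",cv2.resize(np.load("side5.npz")["im"][140:260,220:380][:,:,::-1],None,fx=4.5,fy=4.5,interpolation=cv2.INTER_CUBIC))
E
```

```text
[ 471.94478408 -189.55497299  278.85403684]
d [-0.07  0.02  7.69] rot [-0.    -0.     0.002] dist 7.7
top 63 164 x [-20.9  17.4] y [39.  54.7] z 69.9 ((-1.7105865478515625, 47.17817306518555), (40.02146530151367, 17.458911895751953), 0.34789368510246277)
side 63 101 x [-18.7  18.8] y [36.5 54.6] z 70.2 ((-0.3495635986328125, 45.438968658447266), (37.890872955322266, 20.234663009643555), 4.1957526206970215)
side 30 23 x [-18.6  20. ] y [40.1 53.6] z 48.2 ((1.9465465545654297, 41.38191223144531), (41.321739196777344, 12.741375923156738), 18.253488540649414)
```

View pics/placed1.png

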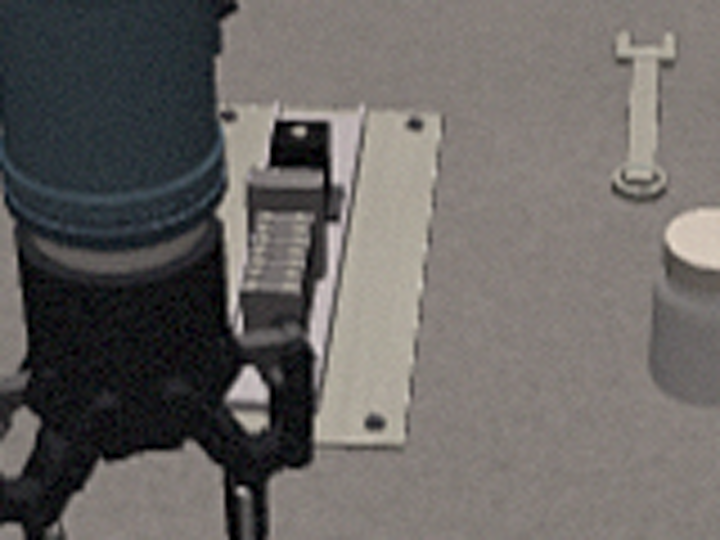

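The first spacer stands square and seated (top face at px 287,183, z ≈71). Picking the second.

Request:
drive_tool([
  {"dx":0,"dy":0,"dz":3.5,"rx":0.0,"ry":0.0,"rz":0.0,"fingers":80},
  {"dx":0,"dy":0,"dz":6.5,"rx":0.0,"ry":0.0,"rz":0.0,"fingers":80},
  {"dx":0,"dy":0,"dz":7.7,"rx":0.0,"ry":0.0,"rz":0.0,"fingers":80},
  {"dx":0,"dy":0,"dz":7.7,"rx":0.0,"ry":0.0,"rz":0.0,"fingers":80},
  {"dx":0,"dy":0,"dz":7.7,"rx":0.0,"ry":0.0,"rz":0.0,"fingers":80},
  {"dx":0,"dy":0,"dz":7.7,"rx":0.0,"ry":0.0,"rz":0.0,"fingers":80},
])

```text
time_s: 12.55
tool_pos: [472.3, -190.9, 203.1]
ee_rot: [0.001, 0.663, 0.749, 0.0]
contact_force: [-0.6, 0.5, -0.6]
opening: 0.798
```

Request:
drive_tool([
  {"dx":0,"dy":0,"dz":0,"rx":0.0,"ry":0.0,"rz":0.0,"fingers":20},
  {"dx":0,"dy":0.0,"dz":0,"rx":0.0,"ry":0.0,"rz":0.0,"fingers":20},
  {"dx":0,"dy":0.0,"dz":0,"rx":0.0,"ry":0.0,"rz":0.0,"fingers":20},
  {"dx":0,"dy":0.0,"dz":0,"rx":0.0,"ry":0.0,"rz":0.0,"fingers":20},
  {"dx":0,"dy":0.0,"dz":0,"rx":0.0,"ry":0.0,"rz":0.0,"fingers":20},
  {"dx":0,"dy":0.0,"dz":0,"rx":0.0,"ry":0.0,"rz":0.0,"fingers":20},
  {"dx":0,"dy":0.0,"dz":-1.0,"rx":0.0,"ry":0.0,"rz":0.0,"fingers":20},
  {"dx":0,"dy":0.0,"dz":-4.0,"rx":0.0,"ry":0.0,"rz":0.0,"fingers":20},
  {"dx":0,"dy":0.0,"dz":-8.0,"rx":0.0,"ry":0.0,"rz":0.0,"fingers":20},
  {"dx":0,"dy":0.0,"dz":-10.0,"rx":0.0,"ry":0.0,"rz":0.0,"fingers":20},
  {"dx":0,"dy":0.0,"dz":-10.0,"rx":0.0,"ry":0.0,"rz":0.0,"fingers":20},
  {"dx":0,"dy":0.0,"dz":-10.0,"rx":0.0,"ry":0.0,"rz":0.0,"fingers":20},
])

```text
time_s: 13.55
tool_pos: [472.0, -190.5, 303.4]
ee_rot: [0.001, 0.663, 0.749, 0.001]
contact_force: [-1.0, 1.5, -0.4]
opening: 0.462
```

```bash
python3 - <<'E'
from h import *
rel()
P=C+uy*74-ux*0.4
go(P[0],P[1],305,76)
E
```

```text
t 13.55 rail x -16.7 y -303.3 z 303.4  F x -1.3 y 1.2 z -0.4 open 0.462
d [34.64 15.04 -0.14] rot [0.003 0.    0.367] dist 37.8
```

Request:
drive_tool([
  {"dx":34.6,"dy":15.0,"dz":0,"rx":0.0,"ry":0.0,"rz":0.366,"fingers":20},
  {"dx":34.6,"dy":15.0,"dz":0,"rx":0.0,"ry":0.0,"rz":0.366,"fingers":20},
  {"dx":34.6,"dy":15.0,"dz":0,"rx":0.0,"ry":0.0,"rz":0.366,"fingers":20},
  {"dx":34.6,"dy":15.0,"dz":0,"rx":0.0,"ry":0.0,"rz":0.366,"fingers":20},
  {"dx":34.6,"dy":15.0,"dz":0,"rx":0.0,"ry":0.0,"rz":0.366,"fingers":20},
  {"dx":34.6,"dy":15.0,"dz":0,"rx":0.0,"ry":0.0,"rz":0.366,"fingers":20},
  {"dx":34.6,"dy":15.0,"dz":0,"rx":0.0,"ry":0.0,"rz":0.366,"fingers":20},
  {"dx":34.6,"dy":15.0,"dz":0,"rx":0.0,"ry":0.0,"rz":0.366,"fingers":20},
  {"dx":34.6,"dy":15.0,"dz":0,"rx":0.0,"ry":0.0,"rz":0.366,"fingers":20},
  {"dx":34.6,"dy":15.0,"dz":0,"rx":0.0,"ry":0.0,"rz":0.366,"fingers":20},
  {"dx":34.6,"dy":15.0,"dz":0,"rx":0.0,"ry":0.0,"rz":0.366,"fingers":20},
  {"dx":34.6,"dy":15.0,"dz":0,"rx":0.0,"ry":0.0,"rz":0.366,"fingers":20},
])

```text
time_s: 14.55
tool_pos: [577.7, 171.0, 300.4]
ee_rot: [-0.0, 0.788, 0.616, -0.001]
contact_force: [0.7, -0.9, -0.5]
opening: 0.462
```

Request:
drive_tool([
  {"dx":0,"dy":0,"dz":2.5,"rx":0.0,"ry":0.0,"rz":0.0,"fingers":20},
  {"dx":0,"dy":0,"dz":2.5,"rx":0.0,"ry":0.0,"rz":0.0,"fingers":20},
  {"dx":0,"dy":0,"dz":2.5,"rx":0.0,"ry":0.0,"rz":0.0,"fingers":20},
  {"dx":0,"dy":0,"dz":2.5,"rx":0.0,"ry":0.0,"rz":0.0,"fingers":20},
])

```text
time_s: 14.88
tool_pos: [578.4, 169.8, 277.1]
ee_rot: [0.0, 0.789, 0.615, -0.0]
contact_force: [0.5, 0.2, -1.1]
opening: 0.459
```

```bash
python3 - <<'E'
from h import *
rel()
P=C+uy*73.5-ux*0.4
go(P[0],P[1],234,76)
E
```

```text
t 14.88 rail x -0.6 y 72.1 z 277.1  F x 0.4 y 0.3 z -1.1 open 0.459
d [0.14 0.02 4.31] rot [-0.     0.001 -0.002] dist 4.3
```

Request:
drive_tool([
  {"dx":0.1,"dy":0.0,"dz":2.5,"rx":0.0,"ry":0.0,"rz":0.0,"fingers":20},
  {"dx":0.1,"dy":0.0,"dz":4.3,"rx":0.0,"ry":0.0,"rz":0.0,"fingers":20},
  {"dx":0.1,"dy":0.0,"dz":4.3,"rx":0.0,"ry":0.0,"rz":0.0,"fingers":20},
  {"dx":0.1,"dy":0.0,"dz":4.3,"rx":0.0,"ry":0.0,"rz":0.0,"fingers":20},
])

```text
time_s: 15.22
tool_pos: [578.6, 171.7, 234.1]
ee_rot: [-0.0, 0.788, 0.616, -0.0]
contact_force: [0.0, -0.0, -0.4]
opening: 0.459
```

```bash
python3 -c "
from h import *
rel()"
```

```text
t 15.22 rail x -0.9 y 73.9 z 234.1  F x 0.0 y -0.0 z -0.4 open 0.459
```

Request:
drive_tool([
  {"dx":0,"dy":0.0,"dz":0.7,"rx":0.0,"ry":0.0,"rz":0.0,"fingers":20},
  {"dx":0,"dy":0.0,"dz":1.3,"rx":0.0,"ry":0.0,"rz":0.0,"fingers":20},
  {"dx":0,"dy":0.0,"dz":1.7,"rx":0.0,"ry":0.0,"rz":0.0,"fingers":20},
  {"dx":0,"dy":0.0,"dz":1.9,"rx":0.0,"ry":0.0,"rz":0.0,"fingers":20},
  {"dx":0,"dy":0.0,"dz":2.0,"rx":0.0,"ry":0.0,"rz":0.0,"fingers":20},
  {"dx":0,"dy":0.0,"dz":2.0,"rx":0.0,"ry":0.0,"rz":0.0,"fingers":20},
])

```text
time_s: 15.72
tool_pos: [578.7, 172.1, 215.0]
ee_rot: [-0.0, 0.788, 0.616, -0.0]
contact_force: [-5.0, -0.4, 12.5]
opening: 0.464
```

```bash
python3 -c "
from h import *
rel()"
```

```text
t 15.72 rail x -0.9 y 74.4 z 215.0  F x -4.8 y -1.6 z 12.5 open 0.464
```

Request:
drive_tool([
  {"dx":0,"dy":0,"dz":-0.1,"rx":0.0,"ry":0.0,"rz":0.0,"fingers":75},
  {"dx":0,"dy":0,"dz":-0.1,"rx":0.0,"ry":0.0,"rz":0.0,"fingers":75},
  {"dx":0,"dy":0,"dz":-0.1,"rx":0.0,"ry":0.0,"rz":0.0,"fingers":75},
  {"dx":0,"dy":0,"dz":-0.1,"rx":0.0,"ry":0.0,"rz":0.0,"fingers":75},
  {"dx":0,"dy":0,"dz":-3,"rx":0.0,"ry":0.0,"rz":0.0,"fingers":75},
  {"dx":0,"dy":0,"dz":-6,"rx":0.0,"ry":0.0,"rz":0.0,"fingers":75},
  {"dx":0,"dy":0,"dz":-8,"rx":0.0,"ry":0.0,"rz":0.0,"fingers":75},
  {"dx":4,"dy":0,"dz":-8,"rx":0.0,"ry":0.0,"rz":0.0,"fingers":0},
  {"dx":8,"dy":0,"dz":-8,"rx":0.0,"ry":0.0,"rz":0.0,"fingers":0},
  {"dx":8,"dy":0,"dz":-8,"rx":0.0,"ry":0.0,"rz":0.0,"fingers":0},
  {"dx":8,"dy":0,"dz":-8,"rx":0.0,"ry":0.0,"rz":0.0,"fingers":0},
  {"dx":8,"dy":0,"dz":-8,"rx":0.0,"ry":0.0,"rz":0.0,"fingers":0},
])

```text
time_s: 16.72
tool_pos: [597.7, 249.4, 293.2]
ee_rot: [0.0, 0.788, 0.616, -0.001]
contact_force: [0.0, -0.5, 0.2]
opening: 0.04
```

```bash
python3 - <<'E'
from h import *
rel()
P=C+uy*153-ux*0.4
go(P[0],P[1],203,76)
im,d=capture("side"); cv2.imwrite("pics/placed2.png",cv2.resize(im[130:260,220:380][:,:,::-1],None,fx=4.5,fy=4.5,interpolation=cv2.INTER_CUBIC))
E
```

```text
t 16.72 rail x -1.1 y 154.0 z 293.2  F x 0.1 y -0.5 z 0.2 open 0.04
d [-0.09  0.08  9.02] rot [-0.     0.001  0.001] dist 9.0
```

View pics/placed2.png

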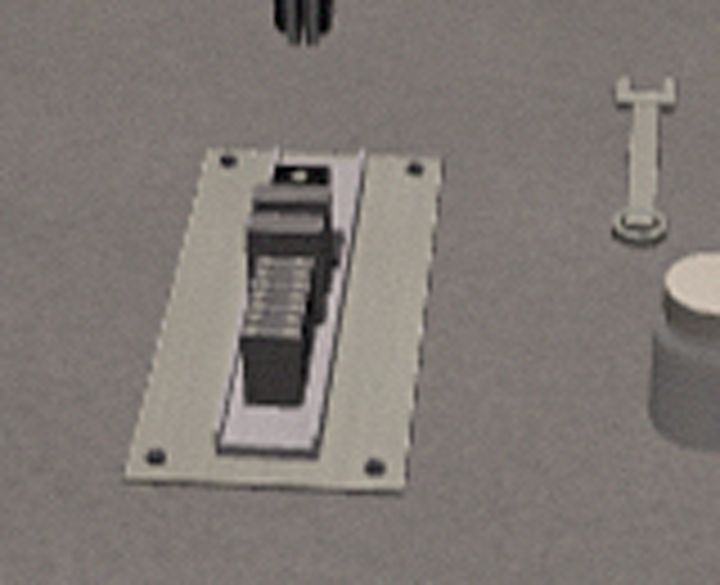

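Both spacers stand square in the gap (tops at crop px 290,193 and 287,222). Next I'll lower the fingers behind the clamp and push in small steps.

Request:
drive_tool([
  {"dx":0,"dy":0.08,"dz":4,"rx":0.0,"ry":0.0,"rz":0.0,"fingers":0},
  {"dx":0,"dy":0.08,"dz":8,"rx":0.0,"ry":0.0,"rz":0.0,"fingers":0},
  {"dx":0,"dy":0.08,"dz":9,"rx":0.0,"ry":0.0,"rz":0.0,"fingers":0},
  {"dx":0,"dy":0.08,"dz":9,"rx":0.0,"ry":0.0,"rz":0.0,"fingers":0},
  {"dx":-1.5,"dy":0.08,"dz":9,"rx":0.0,"ry":0.0,"rz":0.0,"fingers":0},
  {"dx":-2.3,"dy":0.08,"dz":9,"rx":0.0,"ry":0.0,"rz":0.0,"fingers":0},
  {"dx":-2.6,"dy":0.08,"dz":9,"rx":0.0,"ry":0.0,"rz":0.0,"fingers":0},
  {"dx":-2.9,"dy":0.08,"dz":9,"rx":0.0,"ry":0.0,"rz":0.0,"fingers":0},
  {"dx":-3.2,"dy":0.08,"dz":9,"rx":0.0,"ry":0.0,"rz":0.0,"fingers":0},
  {"dx":-3.4,"dy":0.08,"dz":9,"rx":0.0,"ry":0.0,"rz":0.0,"fingers":0},
  {"dx":-3.6,"dy":0.08,"dz":9,"rx":0.0,"ry":0.0,"rz":0.0,"fingers":0},
  {"dx":-3.6,"dy":0.08,"dz":9,"rx":0.0,"ry":0.0,"rz":0.0,"fingers":0},
])

```text
time_s: 17.77
tool_pos: [590.5, 215.2, 204.5]
ee_rot: [0.0, 0.788, 0.616, 0.001]
contact_force: [1.6, 2.7, 2.5]
opening: 0.001
```

Request:
drive_tool([
  {"dx":-0.2,"dy":0.0,"dz":0.0,"rx":0.0,"ry":0.0,"rz":0.0,"fingers":0},
  {"dx":-0.4,"dy":0.0,"dz":0.0,"rx":0.0,"ry":0.0,"rz":0.0,"fingers":0},
  {"dx":-0.6,"dy":0.0,"dz":0.0,"rx":0.0,"ry":0.0,"rz":0.0,"fingers":0},
  {"dx":-0.8,"dy":0.0,"dz":0.0,"rx":0.0,"ry":0.0,"rz":0.0,"fingers":0},
  {"dx":-0.8,"dy":0.0,"dz":0.0,"rx":0.0,"ry":0.0,"rz":0.0,"fingers":0},
])

```text
time_s: 18.18
tool_pos: [588.5, 207.8, 204.3]
ee_rot: [-0.0, 0.788, 0.616, 0.001]
contact_force: [4.0, 5.2, 4.1]
opening: -0.001
```

```bash
python3 -c "
from h import *
rel()"
```

```text
t 18.18 rail x 0.0 y 111.4 z 204.3  F x 2.6 y 6.0 z 4.1 open -0.001
```

Request:
drive_tool([
  {"dx":-0.2,"dy":0.0,"dz":0.0,"rx":0.0,"ry":0.0,"rz":0.0,"fingers":0},
  {"dx":-0.4,"dy":0.0,"dz":0.0,"rx":0.0,"ry":0.0,"rz":0.0,"fingers":0},
  {"dx":-0.6,"dy":0.0,"dz":0.0,"rx":0.0,"ry":0.0,"rz":0.0,"fingers":0},
  {"dx":-0.6,"dy":0.0,"dz":0.0,"rx":0.0,"ry":0.0,"rz":0.0,"fingers":0},
])

```text
time_s: 18.52
tool_pos: [587.1, 202.4, 204.3]
ee_rot: [-0.0, 0.788, 0.616, 0.001]
contact_force: [2.6, 6.1, 3.4]
opening: 0.001
```

Request:
drive_tool([
  {"dx":-0.15,"dy":0.0,"dz":0.0,"rx":0.0,"ry":0.0,"rz":0.0,"fingers":0},
  {"dx":-0.3,"dy":0.0,"dz":0.0,"rx":0.0,"ry":0.0,"rz":0.0,"fingers":0},
  {"dx":-0.3,"dy":0.0,"dz":0.0,"rx":0.0,"ry":0.0,"rz":0.0,"fingers":0},
])

```text
time_s: 18.77
tool_pos: [586.6, 200.9, 204.4]
ee_rot: [-0.001, 0.787, 0.617, 0.002]
contact_force: [4.9, 9.5, 0.8]
opening: 0.001
```

Request:
drive_tool([
  {"dx":-0.15,"dy":0.0,"dz":0.0,"rx":0.0,"ry":0.0,"rz":0.0,"fingers":0},
  {"dx":-0.3,"dy":0.0,"dz":0.0,"rx":0.0,"ry":0.0,"rz":0.0,"fingers":0},
  {"dx":-0.3,"dy":0.0,"dz":0.0,"rx":0.0,"ry":0.0,"rz":0.0,"fingers":0},
])

```text
time_s: 19.02
tool_pos: [586.3, 200.4, 204.5]
ee_rot: [-0.001, 0.787, 0.617, 0.004]
contact_force: [6.4, 14.1, -1.4]
opening: -0.001
```

```bash
python3 -c "
from h import *
rel()"
```

```text
t 19.02 rail x -0.3 y 103.7 z 204.5  F x 2.8 y 15.2 z -1.4 open -0.001
```

The clamp is blocked at y 103.7, about 3 mm before the stop position of 100.4, so it's pressing on the stack. Pushing firmer.

Request:
drive_tool([
  {"dx":-0.2,"dy":0.0,"dz":0.0,"rx":0.0,"ry":0.0,"rz":0.0,"fingers":0},
  {"dx":-0.4,"dy":0.0,"dz":0.0,"rx":0.0,"ry":0.0,"rz":0.0,"fingers":0},
  {"dx":-0.6,"dy":0.0,"dz":0.0,"rx":0.0,"ry":0.0,"rz":0.0,"fingers":0},
  {"dx":-0.6,"dy":0.0,"dz":0.0,"rx":0.0,"ry":0.0,"rz":0.0,"fingers":0},
  {"dx":-0.6,"dy":0.0,"dz":0.0,"rx":0.0,"ry":0.0,"rz":0.0,"fingers":0},
  {"dx":-0.6,"dy":0.0,"dz":0.0,"rx":0.0,"ry":0.0,"rz":0.0,"fingers":0},
  {"dx":-0.6,"dy":0.0,"dz":0.0,"rx":0.0,"ry":0.0,"rz":0.0,"fingers":0},
  {"dx":-0.6,"dy":0.0,"dz":0.0,"rx":0.0,"ry":0.0,"rz":0.0,"fingers":0},
])

```text
time_s: 19.68
tool_pos: [585.6, 199.3, 204.6]
ee_rot: [-0.002, 0.786, 0.619, 0.008]
contact_force: [12.5, 26.7, -11.0]
opening: 0.006
```

```bash
python3 - <<'E'
from h import *
rel()
ims=[]
for n in("top","side"):
    im,d=capture(n)
    P=cloud(n,d).reshape(-1,3); e=P[:,:2]-C; R=np.c_[e@ux,e@uy,P[:,2]]
    k=(abs(R[:,0])<35)&(R[:,1]>30)&(R[:,1]<78)&(R[:,2]>65)&(R[:,2]<80)
    print(n,k.sum(),"x",np.percentile(R[k,0],[2,98]).round(1),"y",np.percentile(R[k,1],[2,98]).round(1),"z",np.median(R[k,2]).round(1),cv2.minAreaRect(R[k,:2].astype(np.float32)))
    c=im[130:260,220:380] if n=="side" else im[200:310,120:280]
    ims.append(cv2.resize(c[:,:,::-1],(400,325),interpolation=cv2.INTER_CUBIC))
cv2.imwrite("pics/final.png",np.hstack(ims)); rel()
E
```

```text
t 19.68 rail x -0.7 y 102.5 z 204.6  F x 5.7 y 29.0 z -11.0 open 0.006
top 303 x [-20.4  17.6] y [36.5 67.4] z 70.1 ((-1.3987064361572266, 56.41108703613281), (41.40880584716797, 39.82383346557617), 88.29216003417969)
side 168 x [-18.7  19.8] y [33.  66.2] z 70.8 ((0.32729148864746094, 49.90074920654297), (36.74550247192383, 40.05070114135742), 88.46782684326172)
t 19.78 rail x -0.7 y 102.5 z 204.7  F x 5.8 y 28.7 z -9.5 open 0.004
```

View pics/final.png

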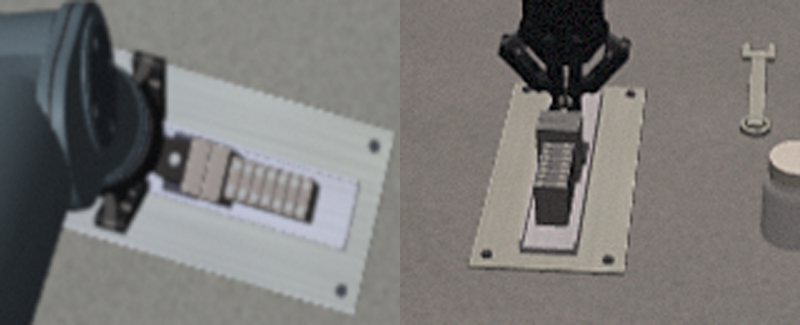

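In the final views the two spacers are packed tight between terminals and clamp (tops at left px 205,168), and only the clamp is touched. The force holds steady at 29 N. Handing in.

```bash
python3 -c "
from h import *
print(close_job()); rel()"
```

```text
the job is handed in; nothing more can be done
None
the job is handed in; nothing more can be done
```

I handed the job in after about 20 s of robot time, with the gripper still pushing the clamp. The hand-in gave no verdict.

**Finding the stop:** With the gap empty, I pushed the clamp about 28 mm until the force jumped from about 8 to 22 N. The tool was then at y = 99.9 mm along the rail. The images put the gap at the stop at about 30 mm, so two 16 mm spacers (32 mm) were needed. I then let the clamp spring back.

**Placing the spacers:** I stood two grey spacers in the channel. Each one touched down at the height expected for the channel floor.

**Final push:** The push held steady at about 29 N along the rail over the last two readings, with the tool at y = 102.5 mm. That is about 2.6 mm short of the stop, so the clamp is pressing on the stack. The last pictures show both spacers upright and square, tight between the terminals and the clamp. They sit within about 1 mm of the centre line, with only the clamp touched.

**What was off or not checked:**
- **Camera disagreement:** The two cameras differed by about 2 to 3 mm, so I used the average, checked against the gripper.
- **Sideways force:** There was a side force of about 5 N at the second touchdown and again during the final push. It had no visible effect.
- **Contact forces:** The force of the clamp on the stack and of the stack on the terminals was not measured directly.
- **Spares and other objects:** I did not measure these again at the end. The arm kept clear of them throughout.

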